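# Find the socket that fits the flange nut

## Task

First drop the red-banded reject socket into the red reject bin. Then try the unmarked sockets on the nut of the flange clamped in the fixture, standing one that does not fit back upright on the plywood board, and finish while still holding the one that fits, gripped in the fingers and pushed fully home over the nut. Leave everything else on the bench where it is.

Things in the scene. Friction and masses are not known exactly. Their poses are not given: they have to be found in the camera images.
- socket_a: Steel socket, mouth down: round body 44 mm across, 44 mm high, topped by a dark hexagonal adapter (26 mm across flats, from 44 to 84 mm up) to grip. 0.25-0.5 kg. Origin: centre of the mouth rim, z up. Hex opening's flats parallel to the adapter's: one pair looks along +-x, others every 60 degrees. Unmarked. Outside same as the others; opening's size and depth unknown until tried.
- socket_b: Steel socket, mouth down: round body 44 mm across, 44 mm high, topped by a dark hexagonal adapter (26 mm across flats, from 44 to 84 mm up) to grip. 0.25-0.5 kg. Origin: centre of the mouth rim, z up. Hex opening's flats parallel to the adapter's: one pair looks along +-x, others every 60 degrees. Unmarked. Outside same as the others; opening's size and depth unknown until tried.
- socket_r: Steel socket, mouth down: round body 44 mm across, 44 mm high, topped by a dark hexagonal adapter (26 mm across flats, from 44 to 84 mm up) to grip. 0.25-0.5 kg. Origin: centre of the mouth rim, z up. Hex opening's flats parallel to the adapter's: one pair looks along +-x, others every 60 degrees. Marked reject: red band round the body, red dot on top.
- board: Plywood board 340 x 130 x 10 mm lying on the bench, fixed; the three sockets stand on it in a row along its x, 95 mm apart, in random order. Origin at the centre of its underside; x along its length, z up.
- reject_bin: Red open bin, 200 (x) x 150 (y) x 65 mm high, walls and floor 5 mm, fixed, on the right of the bench. Origin at the centre of its underside.
- fixture_seat (a point): Centre of the top of the grey fixture base (120 x 140 mm, 30 mm high); two blue jaws 48 mm high stand at its +y and -y sides. The flange in the fixture has its origin here; the waiting one is over 100 mm away.
- hub_p: One of two fixed aluminium flanges, discs 92 mm across, 20 mm thick, with a brass hex nut (24 or 30 mm across flats, 14 mm high) and a stud end up to 30 mm above the disc. At random one is in the fixture, the other waits on a wooden block. Each nut fits a different unmarked socket. Origin: centre of underside, z up; a pair of nut flats looks along +-x, others every 60 degrees.
- hub_q: One of two fixed aluminium flanges, discs 92 mm across, 20 mm thick, with a brass hex nut (24 or 30 mm across flats, 14 mm high) and a stud end up to 30 mm above the disc. At random one is in the fixture, the other waits on a wooden block. Each nut fits a different unmarked socket. Origin: centre of underside, z up; a pair of nut flats looks along +-x, others every 60 degrees.
- hub_p_seat (a point): Point on the nut's axis at flange-face height (50 mm above the bench). The fitting socket slides over the nut (1.5 mm play a side, chamfered, flats within about 12 degrees) until its rim meets the face, its origin at this point. The wrong socket stops at least 8 mm higher, on nut or stud.
- hub_q_seat (a point): Point on the nut's axis at flange-face height (50 mm above the bench). The fitting socket slides over the nut (1.5 mm play a side, chamfered, flats within about 12 degrees) until its rim meets the face, its origin at this point. The wrong socket stops at least 8 mm higher, on nut or stud.
- oil_bottle: Yellow bottle, 48 mm across, 90 mm high, standing beyond the board. Leave it where it is.
- jar: White jar with blue cap, 64 mm across, 80 mm high, standing beyond and right of the fixture. Leave it where it is.
- screwdriver: Screwdriver lying beyond the reject bin. Leave it where it is.
- wrench: Open wrench lying close in front of the robot. Leave it where it is.
- washer: Steel washer 36 mm across, 6 mm thick, lying between robot and fixture. Leave it where it is.
- bolt: Hexagon bolt standing on its head, 57 mm high, between robot and fixture. Leave it where it is.
Things that resemble listed ones, but are neither listed nor needed, are in the scene too. What is shaped like the part that bears fixture_seat but green or purple is not meant. What is shaped like the socket_a but purple is not meant.

How it is judged:
By the outcome, as a careful person would: the job done as asked, in the order asked, and still so for the second after the job is handed in, while the arm keeps its last pose, push and grip.
It also fails if it takes over 72 s, if anything falls off the work surface, if the arm or the gripper's body presses on something with over 40 N, if the wrist force passes 120 N, or if a joint passes its speed limit or range.

## Robot

A 6-joint arm with a two-finger parallel gripper is mounted at the origin on the work surface. World frame = base frame: x ahead of the robot, y to its left, z up, the work surface at z = 0. Lengths are in m, angles in rad, forces in N, time in s.
With the tool pointing down it reaches from about 0.375 to 0.925 m from the base axis. Payload 5.7 kg.
Tool frame: the origin (TCP) lies at the very end of the fingers, on their centre line; the grasp point (between the pads) lies 19 mm behind it (env.tcp_to_grasp is the distance from the TCP to the grasp point, in m); z points along the fingers, y is the line along which they close (so a half turn about z gives the same grasp; the last joint's range is limited). The gripper opens to 88 mm and grips with 3 to 60 N. Pads are 20 mm wide; open, the fingers measure 115 mm over their backs; the gripper's body (75 mm by 178 mm) begins 61 mm behind the grasp point.
Start: joints at [-1.247, 0.359, 1.51, -0, 1.272, -0.115], TCP at [0.255, -0.543, 0.223] pointing down, gripper open.
Joint ranges: [-2.97, 2.97], [-1.01, 2.36], [0.21, 2.38], [-0.96, 4.11], [0.2, 2.71], [-2.98, 2.98]. Speed limits (rad/s): [2.39, 2.39, 3.14, 3.14, 3.14, 3.14].

## Interface

Orientations are given as a rotation vector (axis times angle).
In Python, from workcell import status, eyes, job, models, env gives the robot as it stands.
- The arm moves only by the tool arm_command, never from a script. Its arguments are lists of equal length, an entry for each row: "offset": the shift along the tool's x, y, z in cm, a list of three; "rotation": the turn, a rotation vector about the tool's x, y, z in degrees, a list of three. In form: {"offset": [[dx, dy, dz], ...], "rotation": [[ax, ay, az], ...]}. A call has 1 to 5 rows; each row is the pose to reach, as a shift and turn from the pose commanded when the call began, along the tool's axes at that moment; what a row does not reach only later rows make up. A row lasts 1/10 s, in which the tool goes at most 50 mm and 8.59 degrees, less where a joint would pass 70% of its speed; a pose out of reach is approached as far as the arm can. A call with a gripper value outside its range is refused whole. "jaw" is the opening, from 0 (shut) to 1 (fully open), set as the call begins (left out, the last holds). The fingers move at their own pace and stop on an object; "squeeze" is the grip in N (left out, the last holds). Time passes only in rows, so rows that repeat a pose let the fingers close. It gives the time, the measured TCP pose, the force, the opening and the grip force at its end, in the units of the state.
- status.observe(): the state, without advancing time (a new reading comes with each control period).
- eyes.snapshot(name): name is "side" or "top"; returns the picture (420x560x3 uint8, blue, green, red); there is no depth.
- eyes.calibration(name): a dict with "K" (3x3 intrinsics, pixels), "k1" (the pictures are not rectified: a ray, as slopes to the right and down, at radius r is drawn at 1 + k1 r^2 times it, then the intrinsics apply), "cam_to_world" (4x4, takes a point from camera to world coordinates). Camera axes: x right, y down, z forward; pixel columns grow to the right and rows downward; lengths in m; the calibration is good to about 2 mm. A picture is of the moment at which its call begins. calibration takes no time and is no camera call.
- job.job_done(): hands the job in; it is judged then, once.
Trained networks look in the newest picture that a camera, given by its name, has taken for a name from the list of things; names that differ only in an ending like _2 or _b are one class to them, and where a whole thing is asked for, a point or a joint stands for the part that bears it (a point fixed in the world has none). Each returns a list of dicts, best first, with "score" (0 to 1); they miss things now and then, are a little off and sometimes report something else, mostly with a low value. They report only what shows in the picture. A call takes as long as a camera call. They do not tell look-alikes from the thing itself.
- models.cut_out(thing, camera): "region" (420x560 bool, what is visible of it) and "position" ([column, row] in pixels, amid what is visible of it).
The state is a dict: "time_s": time; "qpos": joint angles; "dq": joint speeds; "joint_torque": joint torques, N m; "tool_pos": TCP position; "tool_rot": TCP orientation; "wrist_force": force on the tool from outside, world axes, zero at the start; "moment": the same for the moment, N m; "finger_gap": finger opening in m; "grasp_force": force on a finger pad.
Only numpy, scipy, OpenCV 4.12 (cv2) and the standard library are available. Lean on these libraries where they do the work, as an engineer would, in place of code of your own. Each camera call takes 0.05 s, during which the arm holds its last target. There are 200 camera calls.

## Working session

There is one attempt and no reset: what is moved stays moved. The work goes in short steps, Python scripts to look and compute and a tool call to move; the robot and the scene stay as the last step left them, time stands still between calls to the robot, and variables do not carry over. Pictures are saved under pics/ and viewed, at most 10 in all, crops included, and the job is handed in when it is done.

Besides the shell and the picture viewer there is one more tool, called after "Emit:" as name(argument=value, ...) on one line, values as JSON. arm_command: Moves the arm, as the interface text tells. Its arguments: {"type":"object","properties":{"offset":{"type":"array"},"rotation":{"type":"array"},"jaw":{"type":"number"},"squeeze":{"type":"number"}},"required":["offset","rotation"]}

```bash
mkdir -p pics
cat > h.py <<'E'
import numpy as np, cv2
from workcell import status, eyes, job, models, env
from scipy.spatial.transform import Rotation as R
def ray(cam,uv):
    c=eyes.calibration(cam);K=np.array(c["K"]);T=np.array(c["cam_to_world"])
    d=np.array([(uv[0]-K[0,2])/K[0,0],(uv[1]-K[1,2])/K[1,1]]);s=d.copy()
    for _ in range(20): s=d/(1+c["k1"]*(s@s))
    return T[:3,3],T[:3,:3]@np.array([s[0],s[1],1])
def at_z(cam,uv,z):
    o,d=ray(cam,uv);return o+d*(z-o[2])/d[2]
def proj(cam,p):
    c=eyes.calibration(cam);K=np.array(c["K"]);T=np.array(c["cam_to_world"])
    q=T[:3,:3].T@(np.array(p)-T[:3,3]);s=q[:2]/q[2];s=s*(1+c["k1"]*(s@s))
    return np.array([K[0,0]*s[0]+K[0,2],K[1,1]*s[1]+K[1,2]])
E
python3 - <<'E'
from h import *
np.set_printoptions(precision=4,suppress=True)
for c in("top","side"):
    cv2.imwrite(f"pics/{c}0.png",eyes.snapshot(c)); k=eyes.calibration(c); print(c,np.array(k["cam_to_world"])[:3,3],np.array(k["K"])[0,0],k["k1"])
    for t in("socket_a","socket_r","board","reject_bin","fixture_seat","hub_p"):
        for r in models.cut_out(t,c):
            m=r["region"]; print(t,round(r["score"],2),np.round(r["position"]),m.sum(), at_z(c,r["position"],{"s":.094,"b":.01,"r":.03,"f":.03,"h":.05}[t[0]])[:2])
print(status.observe(), env.tcp_to_grasp)
E
```

```text
top [0.4387 0.0302 0.9861] 389.293944631032 -0.047400459803031765
socket_a 0.96 [134. 137.] 376 [0.6416 0.3714]
socket_a 0.81 [194. 196.] 308 [0.5063 0.2254]
socket_a 0.8 [183. 234.] 290 [0.4184 0.2492]
socket_a 0.55 [209. 162.] 317 [0.5852 0.1939]
socket_r 0.96 [134. 137.] 376 [0.6416 0.3714]
socket_r 0.81 [194. 196.] 308 [0.5063 0.2254]
socket_r 0.8 [183. 234.] 290 [0.4184 0.2492]
socket_r 0.55 [209. 162.] 317 [0.5852 0.1939]
board 0.71 [203. 200.] 6139 [0.5014 0.2203]
board 0.49 [286. 170.] 1120 [0.5831 0.0129]
reject_bin 0.86 [423. 221.] 5671 [ 0.4577 -0.3263]
fixture_seat 0.91 [174. 324.] 3098 [0.1987 0.2809]
fixture_seat 0.83 [424. 320.] 3074 [ 0.2168 -0.3296]
fixture_seat 0.63 [285. 188.] 1727 [0.5339 0.0165]
hub_p 0.66 [287. 170.] 1072 [0.5753 0.0126]
hub_p 0.65 [278.  96.] 1133 [0.7588 0.0375]
side [0.165  0.9675 0.8364] 467.95587741868655 -0.09585450659142551
socket_a 0.98 [212. 259.] 533 [0.5738 0.25  ]
socket_a 0.98 [204. 320.] 487 [0.5083 0.4245]
socket_a 0.88 [239. 276.] 473 [0.4918 0.2811]
socket_a 0.83 [155. 311.] 504 [0.6159 0.4378]
socket_a 0.72 [275. 291.] 601 [0.4
[... 604 characters left out ...]
[0.5591 0.0398]
fixture_seat 0.65 [364. 333.] 3417 [0.1983 0.2918]
fixture_seat 0.22 [251. 219.] 632 [ 0.5777 -0.0002]
hub_p 0.97 [254. 217.] 546 [0.5664 0.0108]
hub_p 0.83 [186. 212.] 659 [0.7527 0.0575]
{'time_s': 0.7, 'qpos': array([-1.2471,  0.3588,  1.5104,  0.    ,  1.2725, -0.1151]), 'dq': array([ 0.    , -0.0008, -0.0007,  0.0006,  0.0006,  0.0021]), 'joint_torque': array([ -0.001 , -51.5184, -27.1079,   0.0673,   0.0247,  -0.    ]), 'tool_pos': array([ 0.2549, -0.5431,  0.2227]), 'tool_rot': array([-3.0662, -0.6837, -0.    ]), 'wrist_force': array([-0.1389,  0.5024,  0.5511]), 'moment': array([ 0.0617, -0.0208,  0.0584]), 'grasp_force': 0.0, 'finger_gap': 0.08802695875003658} 0.0187
```

Run:
```python
from h import *
t=cv2.imread("pics/top0.png");s=cv2.imread("pics/side0.png")
a=cv2.resize(t[60:290,90:330],None,fx=2.5,fy=2.5,interpolation=cv2.INTER_CUBIC)
cv2.imwrite("pics/topc.png",a)
cv2.imwrite("pics/sidec.png",cv2.resize(s[180:360,130:330],None,fx=3.3,fy=3.3,interpolation=cv2.INTER_CUBIC))
```

```text
(no output)
```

View pics/top0.png

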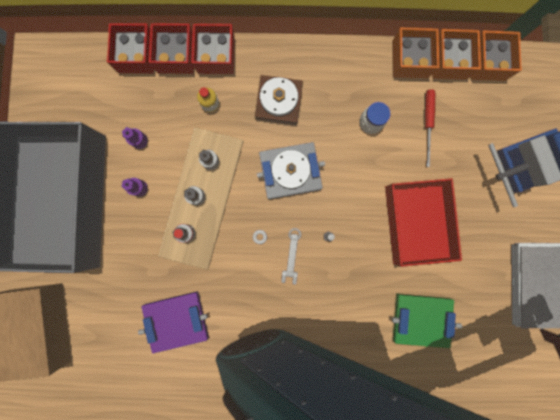

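View pics/topc.png

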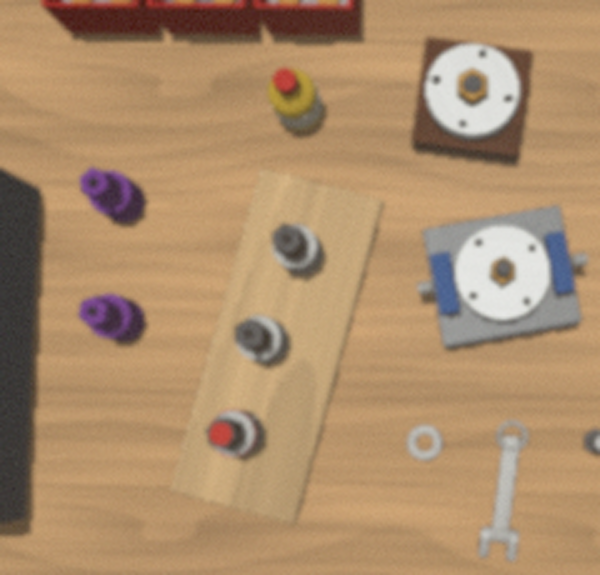

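View pics/sidec.png

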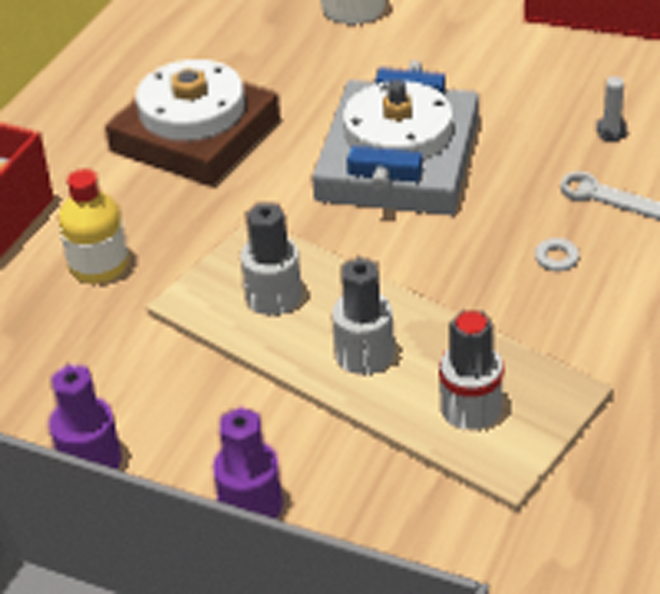

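The reject (red dot) is at (178,234) in the top picture, and the unmarked sockets are at (190,194) and (206,155). The purple look-alikes at (134,137) and (134,187) don't match the description. The grey fixture is at (290,168); the purple (174,324) and green (424,320) fixtures aren't meant. The fixture's nut is the small one with a tall stud, and the waiting flange is at (279,96).

Run:
```python
from h import *
np.set_printoptions(precision=4,suppress=True)
def tri(a,b):
    (o,d),(p,e)=ray("top",a),ray("side",b)
    A=np.c_[d,-e];s=np.linalg.lstsq(A,p-o,rcond=None)[0];x,y=o+d*s[0],p+e*s[1];return (x+y)/2,np.linalg.norm(x-y)
for n,a,b in(("far",(205.6,155.2),(210.6,244.2)),("mid",(190.4,193.6),(239.1,261.2)),("red",(178.4,234),(273,277.6))):
    print(n,tri(a,b),at_z("top",a,.094)[:2],at_z("side",b,.094)[:2])
cor=[at_z("top",np.array(p)/2.5+[90,60],.01)[:2] for p in((262,170),(383,203),(297,520),(170,487))]
print("board",cor,np.mean(cor,0))
f=[at_z("top",np.array(p)/2.5+[90,60],.03)[:2] for p in((425,231),(559,207),(580,322),(446,347))]
print("fix",f,np.mean(f,0))
for c in("top","side"):
    im=cv2.imread(f"pics/{c}0.png")
    g=models.cut_out("hub_p",c)
    for r in g:
        m=r["region"].astype(np.uint8);cn=max(cv2.findContours(m,0,1)[0],key=cv2.contourArea)
        e=cv2.fitEllipse(cv2.convexHull(cn));print(c,e,at_z(c,e[0],.05)[:2])
    for col,(lo,hi) in {"red":((0,0,120),(70,70,255))}.items():pass
b=models.cut_out("reject_bin","top")[0]["region"].astype(np.uint8)
bx=cv2.boxPoints(cv2.minAreaRect(cv2.findContours(b,0,1)[0][0]));print("bin",[at_z("top",p,.065)[:2] for p in bx])
im=cv2.imread("pics/top0.png")[140:200,255:325];im2=cv2.imread("pics/side0.png")[195:240,225:285]
g=cv2.hconcat([cv2.resize(im,(600,514),interpolation=2)]);cv2.imwrite("pics/nut.png",g)
```

```text
far (array([0.6016, 0.202 , 0.0922]), np.float64(0.0001489822228834715)) [0.6013 0.2016] [0.6007 0.2038]
mid (array([0.5118, 0.2345, 0.0928]), np.float64(0.0005273381063974764)) [0.5114 0.2342] [0.5115 0.2358]
red (array([0.4185, 0.2592, 0.0939]), np.float64(0.0006704471407293309)) [0.4182 0.2591] [0.4188 0.2594]
board [array([0.6863, 0.2475]), array([0.6539, 0.1231]), array([0.3331, 0.2021]), array([0.3635, 0.3304])] [0.5092 0.2258]
fix [array([0.6219, 0.0789]), array([ 0.6483, -0.054 ]), array([ 0.5336, -0.0758]), array([0.5068, 0.056 ])] [0.5776 0.0012]
top ((290.3705139160156, 169.326171875), (36.773990631103516, 37.001033782958984), 17.30217742919922) [0.5778 0.0035]
top ((278.3497009277344, 96.74169921875), (35.98014831542969, 39.57327651977539), 8.078941345214844) [0.7574 0.0354]
side ((250.37754821777344, 215.67320251464844), (23.828384399414062, 31.708642959594727), 91.77052307128906) [0.5762 0.0098]
side ((187.22816467285156, 209.8592987060547), (24.298059463500977, 34.40531539916992), 85.21780395507812) [0.7548 0.0464]
bin [array([ 0.544 , -0.2205]), array([ 0.5642, -0.3888]), array([ 0.3647, -0.4076]), array([ 0.3463, -0.241 ])]
```

View pics/nut.png

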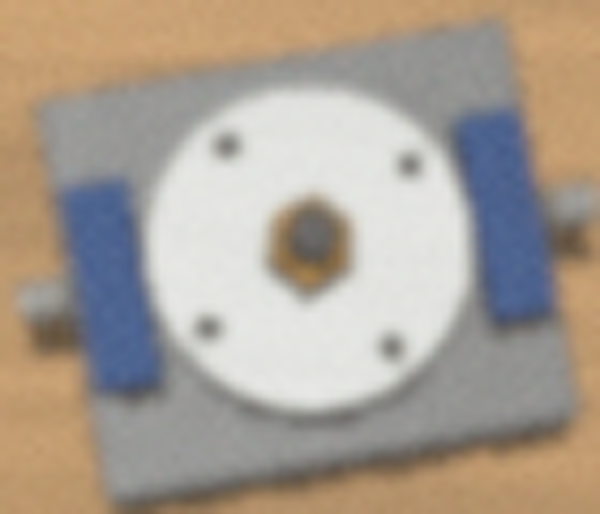

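Run:
```python
from h import *
s=cv2.imread("pics/side0.png")
t=[cv2.resize(s[y-8:y+28,x-14:x+14],(266,342),interpolation=2) for x,y in((211,244),(239,261),(273,277))]
g=cv2.hconcat(t);cv2.imwrite("pics/hex.png",np.clip(g.astype(float)*1.8,0,255).astype(np.uint8))
print(at_z("top",(291.2,168.9),.064))
```

```text
[0.57675834 0.00190651 0.064     ]
```

View pics/hex.png

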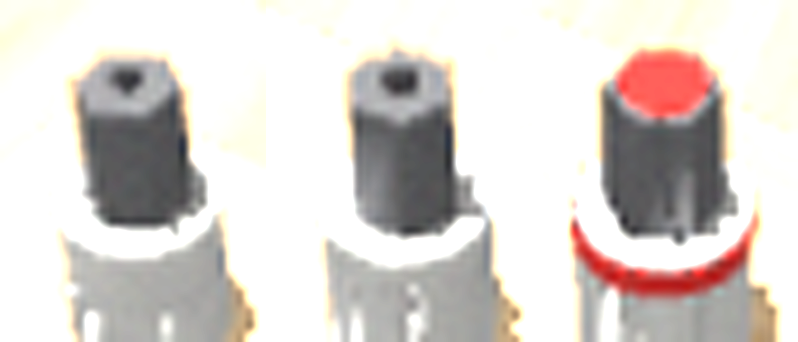

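```bash
cat >> h.py <<'E'
def frame(yaw):
    return R.from_euler("z",yaw,degrees=True)*R.from_euler("x",180,degrees=True)
def plan(way,start=None):
    """way: (x,y,z,yaw) list; prints tool-frame offset cm / rotation deg for each, chained"""
    s=status.observe()
    p,r=(np.array(s["tool_pos"]),R.from_rotvec(s["tool_rot"])) if start is None else (np.array(start[:3]),frame(start[3]))
    for w in way:
        q=frame(w[3]);o=r.inv().apply(np.array(w[:3])-p)*100;v=(r.inv()*q).as_rotvec(degrees=True)
        print(w,"->",np.round(o,2),np.round(v,1),"rows",max(np.linalg.norm(o)/5,np.linalg.norm(v)/8.59).round(1))
        p,r=np.array(w[:3]),q
E
python3 -c "
from h import *
plan([(.42,-.38,.22,20),(.5,-.16,.22,20),(.48,.07,.2,20),(.4185,.259,.14,20),(.4185,.259,.061,20)])"
```

```text
(0.42, -0.38, 0.22, 20) -> [21.88 -7.75  0.27] [ 0.  -0.   5.1] rows 4.6
(0.5, -0.16, 0.22, 20) -> [ 15.04 -17.94  -0.  ] [0. 0. 0.] rows 4.7
(0.48, 0.07, 0.2, 20) -> [  5.99 -22.3    2.  ] [0. 0. 0.] rows 4.6
(0.4185, 0.259, 0.14, 20) -> [  0.69 -19.86   6.  ] [0. 0. 0.] rows 4.2
(0.4185, 0.259, 0.061, 20) -> [ 0.  -0.   7.9] [0. 0. 0.] rows 1.6
```

Emit:
arm_command(offset=[[21.9, -7.8, 0.3], [21.9, -7.8, 0.3], [21.9, -7.8, 0.3], [21.9, -7.8, 0.3], [21.9, -7.8, 0.3]], rotation=[[0, 0, 5], [0, 0, 5], [0, 0, 5], [0, 0, 5], [0, 0, 5]], jaw=1)

```text
time_s: 1.35
tool_pos: [0.4218, -0.3769, 0.2197]
tool_rot: [-3.092, -0.551, -0.001]
wrist_force: [-0.9, -0.8, 0.1]
finger_gap: 0.0876
grasp_force: 0.0
```

Emit:
arm_command(offset=[[15, -17.9, 0], [15, -17.9, 0], [15, -17.9, 0], [15, -17.9, 0], [15, -17.9, 0]], rotation=[[0, 0, 0], [0, 0, 0], [0, 0, 0], [0, 0, 0], [0, 0, 0]])

```text
time_s: 1.85
tool_pos: [0.4997, -0.1568, 0.2198]
tool_rot: [-3.092, -0.551, -0.001]
wrist_force: [0.2, -0.8, 0.7]
finger_gap: 0.0876
grasp_force: 0.0
```

Emit:
arm_command(offset=[[6, -22.3, 2], [6, -22.3, 2], [6, -22.3, 2], [6, -22.3, 2], [6, -22.3, 2]], rotation=[[0, 0, 0], [0, 0, 0], [0, 0, 0], [0, 0, 0], [0, 0, 0]])

```text
time_s: 2.35
tool_pos: [0.4778, 0.0732, 0.1996]
tool_rot: [-3.092, -0.551, 0.0]
wrist_force: [0.5, -0.4, -1.0]
finger_gap: 0.0879
grasp_force: 0.0
```

Emit:
arm_command(offset=[[0.7, -19.9, 6], [0.7, -19.9, 6], [0.7, -19.9, 6], [0.7, -19.9, 6], [0.7, -19.9, 6]], rotation=[[0, 0, 0], [0, 0, 0], [0, 0, 0], [0, 0, 0], [0, 0, 0]])

```text
time_s: 2.85
tool_pos: [0.4141, 0.263, 0.1384]
tool_rot: [-3.091, -0.556, 0.004]
wrist_force: [-0.2, -0.4, 0.3]
finger_gap: 0.0876
grasp_force: 0.0
```

Emit:
arm_command(offset=[[0, 0, 0], [0, 0, 0]], rotation=[[0, 0, 0], [0, 0, 0]])

```text
time_s: 3.05
tool_pos: [0.4174, 0.2589, 0.14]
tool_rot: [3.093, 0.55, 0.001]
wrist_force: [0.4, 0.3, 0.1]
finger_gap: 0.0877
grasp_force: 0.0
```

```bash
python3 -c "
from h import *
print(status.observe()['tool_pos'])
plan([(.4185,.259,.061,20)])"
```

```text
[0.41735738 0.2589095  0.14001323]
(0.4185, 0.259, 0.061, 20) -> [0.11 0.03 7.9 ] [ 0.  -0.   0.2] rows 1.6
```

Good. Now descend and grip.

Emit:
arm_command(offset=[[0.1, 0, 4], [0.1, 0, 7.9], [0.1, 0, 7.9], [0.1, 0, 7.9]], rotation=[[0, 0, 0], [0, 0, 0], [0, 0, 0], [0, 0, 0]])

```text
time_s: 3.45
tool_pos: [0.4182, 0.2585, 0.0611]
tool_rot: [3.093, 0.546, -0.002]
wrist_force: [0.0, 1.5, 0.3]
finger_gap: 0.088
grasp_force: 0.0
```

Emit:
arm_command(offset=[[0, 0, 0], [0, 0, 0], [0, 0, 0], [0, 0, 0], [0, 0, 0]], rotation=[[0, 0, 0], [0, 0, 0], [0, 0, 0], [0, 0, 0], [0, 0, 0]], jaw=0, squeeze=40)

```text
time_s: 3.95
tool_pos: [0.4179, 0.26, 0.0612]
tool_rot: [-3.093, -0.55, -0.001]
wrist_force: [0.8, -0.2, -1.0]
finger_gap: 0.0508
grasp_force: 0.0
```

Emit:
arm_command(offset=[[0, 0, 0], [0, 0, 0], [0, 0, 0]], rotation=[[0, 0, 0], [0, 0, 0], [0, 0, 0]])

```text
time_s: 4.25
tool_pos: [0.4178, 0.2597, 0.0607]
tool_rot: [3.093, 0.55, -0.0]
wrist_force: [0.4, -3.1, 0.1]
finger_gap: 0.027
grasp_force: 5.2
```

Emit:
arm_command(offset=[[0, 0, 0], [0, 0, -4], [0, 0, -9], [0, 0, -14]], rotation=[[0, 0, 0], [0, 0, 0], [0, 0, 0], [0, 0, 0]])

```text
time_s: 4.65
tool_pos: [0.4163, 0.2593, 0.2012]
tool_rot: [3.093, 0.549, -0.005]
wrist_force: [1.5, 0.7, -3.9]
finger_gap: 0.0262
grasp_force: 39.5
```

```bash
python3 -c "
from h import *
plan([(.46,.05,.2,20),(.48,-.17,.2,20),(.455,-.315,.18,20),(.455,-.315,.063,20)],start=(.418,.2593,.2007,20.2))"
```

```text
(0.46, 0.05, 0.2, 20) -> [-3.29 21.09  0.07] [ 0.  -0.   0.2] rows 4.3
(0.48, -0.17, 0.2, 20) -> [-5.65 21.36  0.  ] [0. 0. 0.] rows 4.4
(0.455, -0.315, 0.18, 20) -> [-7.31 12.77  2.  ] [0. 0. 0.] rows 3.0
(0.455, -0.315, 0.063, 20) -> [ 0.  -0.  11.7] [0. 0. 0.] rows 2.3
```

Gap 26.2 mm, so flats are gripped; weight 0.4 kg is on the wrist.

Emit:
arm_command(offset=[[-3.3, 21.1, 0], [-3.3, 21.1, 0], [-3.3, 21.1, 0], [-3.3, 21.1, 0], [-3.3, 21.1, 0]], rotation=[[0, 0, 0], [0, 0, 0], [0, 0, 0], [0, 0, 0], [0, 0, 0]])

```text
time_s: 5.15
tool_pos: [0.4597, 0.0464, 0.2004]
tool_rot: [3.093, 0.544, -0.001]
wrist_force: [0.6, 0.9, -4.4]
finger_gap: 0.026
grasp_force: 39.6
```

Emit:
arm_command(offset=[[-5.6, 21.4, 0], [-5.6, 21.4, 0], [-5.6, 21.4, 0], [-5.6, 21.4, 0], [-5.6, 21.4, 0]], rotation=[[0, 0, 0], [0, 0, 0], [0, 0, 0], [0, 0, 0], [0, 0, 0]])

```text
time_s: 5.65
tool_pos: [0.4809, -0.1733, 0.2003]
tool_rot: [3.093, 0.545, 0.0]
wrist_force: [0.6, 1.2, -3.1]
finger_gap: 0.0262
grasp_force: 39.6
```

Emit:
arm_command(offset=[[-7.3, 12.8, 2], [-7.3, 12.8, 2], [-7.3, 12.8, 2], [-7.3, 12.8, 2], [-7.3, 12.8, 2]], rotation=[[0, 0, 0], [0, 0, 0], [0, 0, 0], [0, 0, 0], [0, 0, 0]])

```text
time_s: 6.15
tool_pos: [0.4554, -0.315, 0.1796]
tool_rot: [-3.091, -0.545, 0.002]
wrist_force: [-0.9, -0.3, -3.2]
finger_gap: 0.0262
grasp_force: 39.6
```

Emit:
arm_command(offset=[[0, 0, 4], [0, 0, 8], [0, 0, 11.7], [0, 0, 11.7], [0, 0, 11.7]], rotation=[[0, 0, 0], [0, 0, 0], [0, 0, 0], [0, 0, 0], [0, 0, 0]])

```text
time_s: 6.65
tool_pos: [0.4561, -0.3133, 0.0637]
tool_rot: [-3.091, -0.551, 0.002]
wrist_force: [-0.7, -0.1, -3.0]
finger_gap: 0.0258
grasp_force: 39.6
```

Emit:
arm_command(offset=[[0, 0, 0], [0, 0, 0], [0, 0, 0], [0, 0, 0], [0, 0, 0]], rotation=[[0, 0, 0], [0, 0, 0], [0, 0, 0], [0, 0, 0], [0, 0, 0]], jaw=0.8)

```text
time_s: 7.15
tool_pos: [0.4563, -0.3155, 0.0643]
tool_rot: [3.092, 0.549, 0.001]
wrist_force: [-0.1, -0.0, -1.1]
finger_gap: 0.0622
grasp_force: 0.0
```

Emit:
arm_command(offset=[[0, 0, -5], [0, 0, -10], [0, 0, -14], [0, 0, -14]], rotation=[[0, 0, 0], [0, 0, 0], [0, 0, 0], [0, 0, 0]])

```text
time_s: 7.55
tool_pos: [0.4592, -0.3179, 0.2098]
tool_rot: [3.085, 0.548, 0.011]
wrist_force: [1.5, -1.4, 0.6]
finger_gap: 0.0705
grasp_force: 0.0
```

```bash
python3 -c "
from h import *
im=eyes.snapshot('side');cv2.imwrite('pics/side1.png',im)
plan([(.48,-.1,.2,8),(.5,.11,.19,-5),(.511,.2345,.15,-5),(.511,.2345,.061,-5)])"
```

```text
(0.48, -0.1, 0.2, 8) -> [  9.54 -19.58   0.6 ] [ 0.3 -0.2 12.1] rows 4.4
(0.5, 0.11, 0.19, -5) -> [  4.9  -20.52   1.  ] [-0. -0. 13.] rows 4.2
(0.511, 0.2345, 0.15, -5) -> [ 1.00e-02 -1.25e+01  4.00e+00] [0. 0. 0.] rows 2.6
(0.511, 0.2345, 0.061, -5) -> [ 0.  -0.   8.9] [0. 0. 0.] rows 1.8
```

View pics/side1.png

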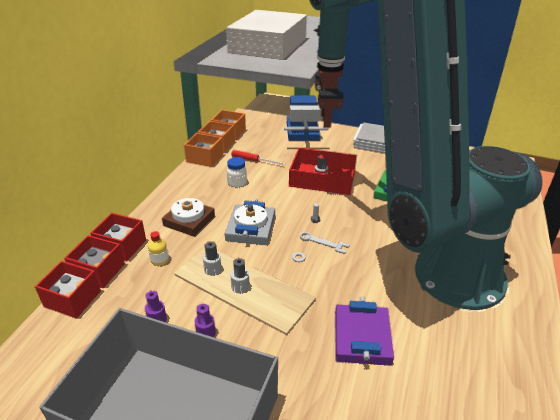

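The reject stands in the bin (321,163). Next is the middle unmarked socket.

Emit:
arm_command(offset=[[9.6, -19.6, 0.2], [9.6, -19.6, 0.2], [9.6, -19.6, 0.2], [9.6, -19.6, 0.2], [9.6, -19.6, 0.2]], rotation=[[0, 0, 4], [0, 0, 8], [0, 0, 12], [0, 0, 12], [0, 0, 12]], jaw=1)

```text
time_s: 8.1
tool_pos: [0.4767, -0.0937, 0.1999]
tool_rot: [-3.13, -0.226, 0.006]
wrist_force: [-0.2, -0.9, -0.4]
finger_gap: 0.0879
grasp_force: 0.0
```

Emit:
arm_command(offset=[[4.9, -20.5, 1], [4.9, -20.5, 1], [4.9, -20.5, 1], [4.9, -20.5, 1], [4.9, -20.5, 1]], rotation=[[0, 0, 4], [0, 0, 8], [0, 0, 13], [0, 0, 13], [0, 0, 13]])

```text
time_s: 8.6
tool_pos: [0.4968, 0.116, 0.1899]
tool_rot: [-3.138, 0.127, 0.005]
wrist_force: [0.1, -0.8, -0.7]
finger_gap: 0.0884
grasp_force: 0.0
```

Emit:
arm_command(offset=[[0, -12.5, 4], [0, -12.5, 4], [0, -12.5, 4], [0, -12.5, 4], [0, -12.5, 4]], rotation=[[0, 0, 0], [0, 0, 0], [0, 0, 0], [0, 0, 0], [0, 0, 0]])

```text
time_s: 9.1
tool_pos: [0.5077, 0.2357, 0.1502]
tool_rot: [3.137, -0.131, -0.004]
wrist_force: [-0.0, 0.2, -0.4]
finger_gap: 0.0878
grasp_force: 0.0
```

```bash
python3 -c "
from h import *
print(status.observe()['tool_pos'])
plan([(.5115,.2348,.061,-5)])"
```

```text
[0.50768199 0.23569297 0.1502245 ]
(0.5115, 0.2348, 0.061, -5) -> [0.41 0.04 8.92] [0.1 0.2 0.2] rows 1.8
```

Emit:
arm_command(offset=[[0.3, 0.1, 4], [0.3, 0.1, 8.9], [0.3, 0.1, 8.9], [0.3, 0.1, 8.9]], rotation=[[0, 0, 0], [0, 0, 0], [0, 0, 0], [0, 0, 0]])

```text
time_s: 9.5
tool_pos: [0.5109, 0.2335, 0.0627]
tool_rot: [3.138, -0.135, -0.004]
wrist_force: [0.2, -0.2, 0.0]
finger_gap: 0.0879
grasp_force: 0.0
```

Emit:
arm_command(offset=[[0, 0, 0], [0, 0, 0], [0, 0, 0], [0, 0, 0], [0, 0, 0]], rotation=[[0, 0, 0], [0, 0, 0], [0, 0, 0], [0, 0, 0], [0, 0, 0]], jaw=0, squeeze=50)

```text
time_s: 10.0
tool_pos: [0.5119, 0.2353, 0.0634]
tool_rot: [-3.138, 0.133, -0.002]
wrist_force: [-0.3, -0.8, 0.9]
finger_gap: 0.0514
grasp_force: 0.0
```

Emit:
arm_command(offset=[[0, 0, 0], [0, 0, 0], [0, 0, 0], [0, 0, 0], [0, 0, 0]], rotation=[[0, 0, 0], [0, 0, 0], [0, 0, 0], [0, 0, 0], [0, 0, 0]])

```text
time_s: 10.5
tool_pos: [0.5117, 0.2353, 0.0626]
tool_rot: [-3.138, 0.133, 0.0]
wrist_force: [-0.3, 1.7, -1.3]
finger_gap: 0.0261
grasp_force: 49.9
```

```bash
python3 -c "
from h import *
s=status.observe();print(s['tool_pos'],s['finger_gap'],s['grasp_force'])
p=s['tool_pos']
plan([(p[0],p[1],.19,-5),(.577,.01,.19,-5),(.5772,.0015,.14,-5)])"
```

```text
[0.5116507  0.23530014 0.06257453] 0.026056632392068717 49.94119012146257
(np.float64(0.5116507008910859), np.float64(0.23530014498603086), 0.19, -5) -> [ -0.    -0.   -12.74] [-0.   0.   0.1] rows 2.5
(0.577, 0.01, 0.19, -5) -> [ 8.47 21.87  0.  ] [0. 0. 0.] rows 4.7
(0.5772, 0.0015, 0.14, -5) -> [0.09 0.85 5.  ] [0. 0. 0.] rows 1.0
```

Emit:
arm_command(offset=[[0, 0, -4], [0, 0, -8.5], [0, 0, -12.7]], rotation=[[0, 0, 0], [0, 0, 0], [0, 0, 0]])

```text
time_s: 10.8
tool_pos: [0.5106, 0.2346, 0.1902]
tool_rot: [3.138, -0.133, -0.004]
wrist_force: [1.3, 1.4, -4.6]
finger_gap: 0.0259
grasp_force: 49.9
```

Emit:
arm_command(offset=[[8.5, 21.9, 0], [8.5, 21.9, 0], [8.5, 21.9, 0], [8.5, 21.9, 0], [8.5, 21.9, 0]], rotation=[[0, 0, 0], [0, 0, 0], [0, 0, 0], [0, 0, 0], [0, 0, 0]])

```text
time_s: 11.3
tool_pos: [0.5776, 0.0065, 0.189]
tool_rot: [3.138, -0.135, -0.002]
wrist_force: [0.9, 0.6, -3.8]
finger_gap: 0.0259
grasp_force: 49.9
```

Emit:
arm_command(offset=[[0.1, 0.8, 2], [0.1, 0.8, 4.5], [0.1, 0.8, 4.5], [0.1, 0.8, 4.5]], rotation=[[0, 0, 0], [0, 0, 0], [0, 0, 0], [0, 0, 0]])

```text
time_s: 11.7
tool_pos: [0.577, 0.0018, 0.144]
tool_rot: [-3.138, 0.133, 0.005]
wrist_force: [-0.1, 0.9, -3.9]
finger_gap: 0.0259
grasp_force: 49.9
```

```bash
python3 -c "
from h import *
for c in('top','side'): cv2.imwrite(f'pics/{c}2.png',eyes.snapshot(c))
s=status.observe();print(s['tool_pos'],s['finger_gap'],s['wrist_force'])
plan([(.5772,.0015,.13,-5)])
s=cv2.imread('pics/side2.png')[170:250,205:305];t=cv2.imread('pics/top2.png')[130:210,240:340]
cv2.imwrite('pics/c2.png',cv2.resize(s,(750,600),interpolation=2))"
```

```text
[0.57863291 0.00198332 0.1454979 ] 0.025441816329548252 [-0.34065288 -0.37739669 -4.09218975]
(0.5772, 0.0015, 0.13, -5) -> [-0.14  0.06  1.55] [-0.  -0.1  0.2] rows 0.3
```

View pics/c2.png

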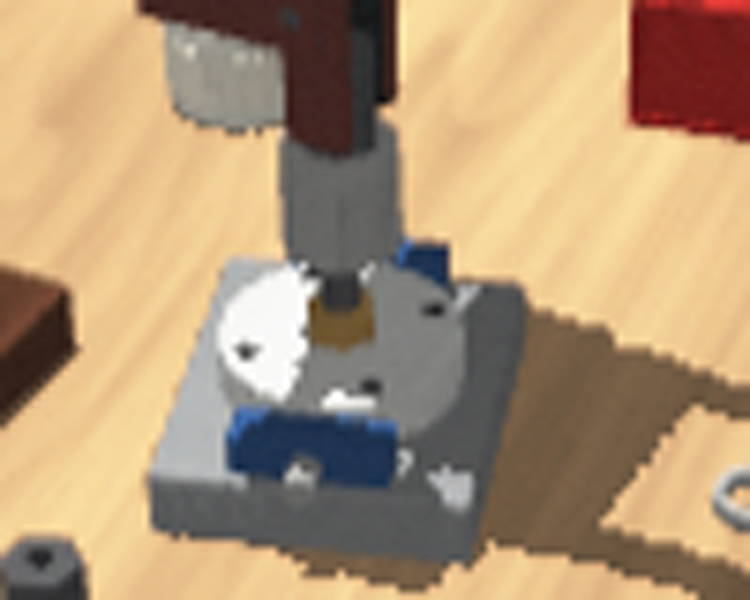

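The socket hangs centred over the stud and nut (both at x≈341 in the crop). I'll descend in small steps, watching the force.

Emit:
arm_command(offset=[[0, 0, 0.5], [0, 0, 1], [0, 0, 1.5], [0, 0, 1.7], [0, 0, 1.7]], rotation=[[0, 0, 0], [0, 0, 0], [0, 0, 0], [0, 0, 0], [0, 0, 0]])

```text
time_s: 12.3
tool_pos: [0.5777, 0.0017, 0.1272]
tool_rot: [-3.139, 0.133, 0.002]
wrist_force: [-0.3, -0.5, -3.8]
finger_gap: 0.0256
grasp_force: 49.9
```

Emit:
arm_command(offset=[[0, 0, 0.4], [0, 0, 0.8], [0, 0, 1.1], [0, 0, 1.3], [0, 0, 1.3]], rotation=[[0, 0, 0], [0, 0, 0], [0, 0, 0], [0, 0, 0], [0, 0, 0]])

```text
time_s: 12.8
tool_pos: [0.5778, 0.0017, 0.1143]
tool_rot: [-3.139, 0.133, 0.001]
wrist_force: [0.4, -0.2, -3.9]
finger_gap: 0.0258
grasp_force: 49.9
```

Emit:
arm_command(offset=[[0, 0, 0.3], [0, 0, 0.5], [0, 0, 0.5], [0, 0, 0.5]], rotation=[[0, 0, 0], [0, 0, 0], [0, 0, 0], [0, 0, 0]])

```text
time_s: 13.2
tool_pos: [0.5781, 0.0017, 0.1097]
tool_rot: [-3.139, 0.133, 0.0]
wrist_force: [0.1, 0.3, -4.2]
finger_gap: 0.0257
grasp_force: 49.9
```

Emit:
arm_command(offset=[[0, 0, 0.2], [0, 0, 0.4], [0, 0, 0.5], [0, 0, 0.5]], rotation=[[0, 0, 0], [0, 0, 0], [0, 0, 0], [0, 0, 0]])

```text
time_s: 13.6
tool_pos: [0.5781, 0.0016, 0.1045]
tool_rot: [-3.139, 0.133, 0.0]
wrist_force: [-0.4, -0.0, -5.0]
finger_gap: 0.0258
grasp_force: 49.9
```

Emit:
arm_command(offset=[[0, 0, 0.2], [0, 0, 0.3], [0, 0, 0.3]], rotation=[[0, 0, 0], [0, 0, 0], [0, 0, 0]])

```text
time_s: 13.9
tool_pos: [0.5784, 0.0017, 0.1025]
tool_rot: [-3.139, 0.133, -0.001]
wrist_force: [-1.8, 1.0, 4.3]
finger_gap: 0.026
grasp_force: 49.9
```

Emit:
arm_command(offset=[[0, 0, 0.1], [0, 0, 0.2], [0, 0, 0.2], [0, 0, 0.2]], rotation=[[0, 0, 0], [0, 0, 0], [0, 0, 0], [0, 0, 0]])

```text
time_s: 14.3
tool_pos: [0.5785, 0.0017, 0.1024]
tool_rot: [3.139, -0.133, 0.003]
wrist_force: [-7.0, 2.0, 20.8]
finger_gap: 0.0256
grasp_force: 50.0
```

```bash
python3 -c "
from h import *
cv2.imwrite('pics/side3.png',eyes.snapshot('side'))
s=status.observe();print(s['tool_pos'],s['finger_gap'],s['wrist_force'])
s=cv2.imread('pics/side3.png')[150:300,180:380]
cv2.imwrite('pics/c3.png',cv2.resize(s,(800,600),interpolation=2))"
```

```text
[0.57852456 0.00178403 0.10243374] 0.025603356072299046 [-6.65030514  1.22014505 20.8431249 ]
```

View pics/c3.png

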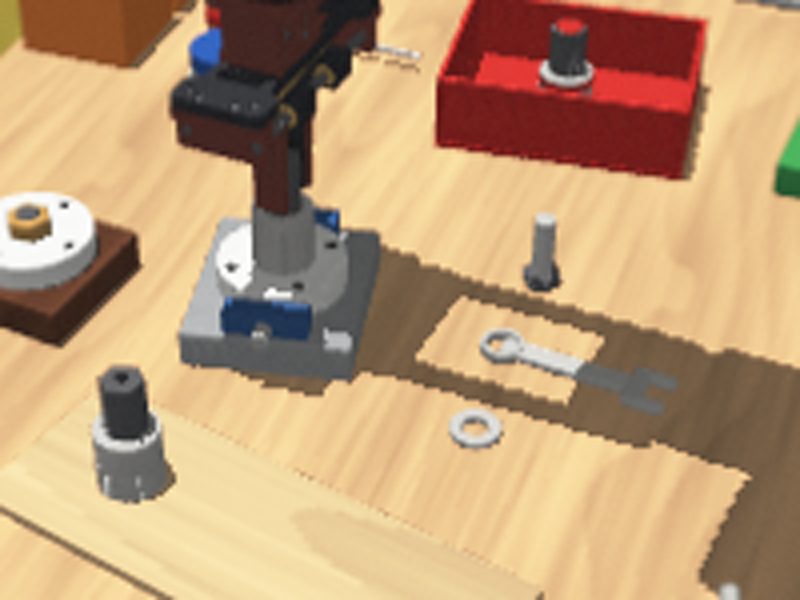

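The socket's rim sits on the flange face at crop (283,270). The height matches full seating, with a 21 N push and the grip holding. The reject is in the bin and the other unmarked socket stands on the board.

```bash
python3 -c "
from h import *
print(job.job_done())"
```

```text
the job is handed in; nothing more can be done
None
```

I handed the job in: the reject is in the red bin, and the first unmarked socket I tried (the middle one on the board) fit, so the arm is holding it fully home on the fixture's nut; the other unmarked socket was never moved.

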